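Stand the fallen crate up and push it home

ROBOT

A 6-joint arm with a two-finger parallel gripper is mounted at the origin on the work surface. World frame = base frame: x ahead of the robot, y to its left, z up, the work surface at z = 0. Lengths are in mm, angles in rad, forces in N, time in s.
With the tool pointing down it reaches from about 350 to 975 mm from the base axis. Payload 7.1 kg.
Tool frame: the origin (TCP) lies on the front face of the gripper's body, between the roots of the fingers; the fingertips stand 80 mm ahead of it and the grasp point (between the pads) lies 61 mm ahead of it; z points along the fingers, y is the line along which they close (so a half turn about z gives the same grasp; the last joint's range is limited). The gripper opens to 88 mm and grips with 3 to 60 N. Pads are 20 mm wide; open, the fingers measure 115 mm over their backs; the gripper's body (75 mm by 178 mm) begins 61 mm behind the grasp point.
Start: joints at [-1.153, 0.423, 1.63, -0, 1.089, -0.019], TCP at [264.416, -566.295, 302.675] pointing down, gripper open.
Joint ranges: [-3, 3], [-0.9, 2.11], [0.09, 2.58], [-1.31, 4.45], [0.11, 2.69], [-2.54, 2.54]. Speed limits (rad/s): [2.39, 2.39, 3.01, 3.14, 3.14, 3.14].

INTERFACE

Orientations are given as a rotation vector (axis times angle).
In Python, from workcell import readout, vision, close_job gives the robot as it stands.
- The arm moves only by the tool servo_tool, never from a script. Its argument "plan" is a list that holds one entry, the list of rows, each a list of 7 numbers: the gripper command: -1 is fully open, 1 is shut, values between are in proportion, then the shift along the world's x, y, z in units of 40 mm (1.0 is 40 mm), then the turn, a rotation vector about the world's x, y, z in units of 5 degrees (1.0 is 5 degrees). A call has 1 to 5 rows; each row shifts and turns the commanded pose from where the row before left it; what a row does not reach is not made up. A row lasts 1/12 s, in which the tool goes at most 41.7 mm and 7.16 degrees, less where a joint would pass 70% of its speed; a pose out of reach is approached as far as the arm can. A call is refused whole if a number of a shift passes 1 or a number of a turn 1, either way. A call with a gripper value outside its range is refused whole. The fingers move at their own pace and stop on an object; the grip force is fixed at half the most. Time passes only in rows, so rows that do not move let the fingers close. It gives the time, the measured TCP pose, the force, the opening and the grip force at its end, in the units of the state.
- readout.get_obs(): the state, without advancing time (a new reading comes with each control period).
- vision.get_image(name): name is "scene" or "top" or "wrist"; returns the picture (480x640x3 uint8, red, green, blue); there is no depth.
- vision.camera_params(name): a dict with "fx", "fy", "cx", "cy" (pixels), "rvec" (rotation vector, rad) and "tvec" (3), from world to camera coordinates, as OpenCV has them; the wrist camera has in their place "hand_eye" (4x4, takes a point from camera to tool coordinates, whose origin is the TCP and whose axes are the flange's). Camera axes: x right, y down, z forward; pixel columns grow to the right and rows downward; lengths in mm; the calibration is good to about 2 mm. A picture is of the moment at which its call begins: read the wrist's pose just before it. camera_params takes no time and is no camera call.
- close_job(): hands the job in; it is judged then, once.
The state is a dict: "t": time; "qpos": joint angles; "qvel": joint speeds; "joint_torque": joint torques, N m; "ee_pos": TCP position; "orientation": TCP orientation; "ft_force": force on the tool from outside, world axes, zero at the start; "moment": the same for the moment, N m; "width": finger opening in mm; "grasp_force": force on a finger pad.
Only numpy, scipy, OpenCV 4.12 (cv2) and the standard library are available. Lean on these libraries where they do the work, as an engineer would, in place of code of your own. Each camera call takes 0.05 s, during which the arm holds its last target. There are 200 camera calls.

TASK

The small blue crate has been knocked over onto its side in front of the steel stop rail. Push it with the fingers so that it tips back up onto its base, then push it along the bench until its far side sits flat against the rail, in the gap between the two yellow crates. Only push it: do not lift it off the bench, and leave the yellow crates and everything else where they stand.

Things in the scene. Friction and masses are not known exactly. Their poses are not given: they have to be found in the camera images.
- blue_crate: Loose open blue crate, about 0.2 kg. Standing: 140 deep x 110 wide x 75 high, walls 4. It starts lying on a 110 x 75 wall (so 140 high), mouth towards the robot, base upright facing the rail. Origin: centre of the base's outside. x: from base out through the mouth (up when standing); z: from the wall it lies on to the opposite wall (towards the rail when standing); y: along its width.
- heel (a point): Middle of the base edge on the bench (z -70 mm in the crate's frame), on which it tips and which stays on the bench: the foot of its near wall once it stands. A slow push on the upper rim, from the mouth side towards the base, tips it here with little sliding; it balances at about 20 degrees, then falls on over onto its base.
- far_foot (a point): Middle of the opposite base edge (z +70 mm in the crate's frame): 140 mm above the bench at the start; the foot of the wall that must meet the rail once the crate stands. If the crate meets the rail askew it can jam on one corner; pushing the near end of its side wall sideways first turns it square.
- upper_rim (a point): Middle of the rim of the wall on top at the start (x 75, z +70 mm in the crate's frame): 140 mm above the bench, on the robot's side. The rim is 110 mm long along the crate's y and 4 mm thick. As the crate tips the rim rises to at most 159 mm, so keep the gripper's body above that.
- rail: Steel stop rail fixed on the bench beyond the crate, 600 long, 30 deep, 35 high. Origin: on the bench at the middle of its front face, the face towards the robot. Its x axis points away from the robot, square to that face; y runs along the rail. The gap between the yellow crates is centred on the origin.
- yellow_left: Loose yellow crate (0.9 kg, full of parts) standing against the rail to the left of the gap (+y), 140 deep x 110 wide x 75 high. Origin: centre of its underside; x towards the rail.
- yellow_right: The same, to the right of the gap (-y). The gap between the two is about 320 mm.
- oil_filter: Bystander: blue oil filter, 68 diameter, 85 high, standing; origin at the centre of its underside.
- bearing: Bystander: steel bearing ring, 72 diameter, 24 high; origin at the centre of its underside.
- pulley: Bystander: aluminium pulley, 64 diameter, 40 high; origin at the centre of its underside.
- spray: Bystander: red spray can, 60 diameter, 170 high, standing; origin at the centre of its underside.
There are look-alikes about, which are no part of the job. Of the things like the blue_crate, leave any that is green, pink or turquoise; of the rest the larger one is meant.

How it is judged (in metres and radians):
On the way:
1. the blue crate stands upright on its base on the bench (angle between blue_crate's own x axis and vertical below 0.1 rad and height (world z) of blue_crate below 0.01 m), for 0.2 s.
At the end, for the whole second after the job is handed in: The blue crate stands upright on its base on the bench (within 0.06 rad), at rest, its far foot within 8 mm of the rail's front face and its far wall parallel to it within 0.09 rad, its centre within 100 mm of the rail's middle, i.e. between the yellow crates (angle between blue_crate's own x axis and vertical below 0.06 rad and height (world z) of blue_crate below 0.008 m and x of far_foot in the frame of rail between -0.008 and 0.004 m and angle between the z axis of blue_crate and the x axis of rail, either way round below 0.09 rad and y of blue_crate in the frame of rail between -0.1 and 0.1 m and linear speed of blue_crate below 0.02 m/s); the robot touches nothing.
It fails at once if the blue crate is lifted: the base edge it tips on rises more than 25 mm off the bench (height (world z) of heel above 0.025 m).
It fails at once if the blue crate is raised bodily while it lies or tips (height (world z) of blue_crate above 0.095 m).
It fails at once if a yellow crate is shifted more than 20 mm (distance of any of yellow_left, yellow_right from where it was at the start of the episode above 0.02 m).
It fails at once if another thing on the bench is shifted more than 20 mm or knocked over (distance of any of oil_filter, bearing, pulley, spray from where it was at the start of the episode above 0.02 m or angle between any of oil_filter, bearing, pulley, spray's own z axis and vertical above 0.5 rad).
It also fails if it takes over 51 s, if anything falls off the work surface, if the arm or the gripper's body presses on something with over 40 N, if the wrist force passes 120 N, or if a joint passes its speed limit or range.

## Working session

There is one attempt and no reset: what is moved stays moved. The work goes in short steps, Python scripts to look and compute and a tool call to move; the robot and the scene stay as the last step left them, time stands still between calls to the robot, and variables do not carry over. Pictures are saved under pics/ and viewed, at most 10 in all, crops included, and the job is handed in when it is done.

Besides the shell and the picture viewer there is one more tool, called after ">>>" as a command line: name --argument value ..., lists and objects as JSON in quotes. servo_tool: Moves the arm, as the interface text tells. Its arguments: {"type":"object","properties":{"plan":{"type":"array"}},"required":["plan"]}

```bash
mkdir -p pics; cat > h.py <<'E'
import numpy as np,cv2
from workcell import readout,vision,close_job
def grab(n,f=None):
    im=np.array(vision.get_image(n)); 
    if f: cv2.imwrite('pics/'+f,im[:,:,::-1])
    return im
def cam(n):
    p=vision.camera_params(n); K=np.array([[p['fx'],0,p['cx']],[0,p['fy'],p['cy']],[0,0,1]],float)
    return K,cv2.Rodrigues(np.array(p['rvec'],float))[0],np.array(p['tvec'],float).ravel()
def ray(n,uv):
    K,R,t=cam(n); d=R.T@np.linalg.inv(K)@np.array([uv[0],uv[1],1.]); return -R.T@t,d
def onz(n,uv,z):
    c,d=ray(n,uv); return c+d*(z-c[2])/d[2]
def tri(uv1,uv2,n1='scene',n2='top'):
    c1,d1=ray(n1,uv1);c2,d2=ray(n2,uv2);d1/=np.linalg.norm(d1);d2/=np.linalg.norm(d2)
    s=np.linalg.lstsq(np.c_[d1,-d2],c2-c1,rcond=None)[0]
    a=c1+s[0]*d1;b=c2+s[1]*d2; return (a+b)/2,np.linalg.norm(a-b)
def proj(n,P):
    K,R,t=cam(n); q=K@(R@np.array(P,float)+t); return q[:2]/q[2]
E
python3 - <<'E'
from h import *
grab('scene','s0.png');grab('top','t0.png')
for n in('scene','top'):print(n,ray(n,(320,240)))
print(readout.get_obs())
E
```

```text
scene (array([1009.00243569,  674.54544924, 1046.92734802]), array([-0.34518522, -0.53886825, -0.76843221]))
top (array([ 495.43356926,    4.71717756, 1226.6599118 ]), array([ 0.08560576, -0.00191696, -0.99639783]))
{'t': 0.1, 'qpos': array([-1.15301757e+00,  4.23761489e-01,  1.63062306e+00, -8.95167369e-06,
        1.08861753e+00, -1.89840070e-02]), 'qvel': array([ 0.00118797, -0.00146211, -0.00246881, -0.00028242, -0.0002524 ,
        0.00033494]), 'joint_torque': array([-1.34883398e-03, -5.45611632e+01, -2.74330169e+01,  6.43387134e-02,
        1.88255904e-02, -3.18554680e-05]), 'ee_pos': array([ 264.24667867, -565.94427402,  301.97746367]), 'orientation': array([-3.06562935e+00, -6.80332617e-01,  4.50538833e-04]), 'ft_force': array([ 0.12328693,  0.1528722 , -0.16636365]), 'moment': array([ 0.0128334 , -0.05895325,  0.02140485]), 'grasp_force': 0.0, 'width': 87.66614879268514}
```

View pics/s0.png

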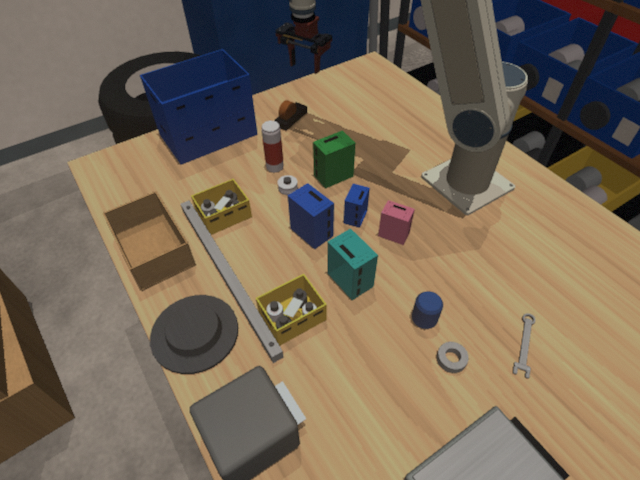

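View pics/t0.png

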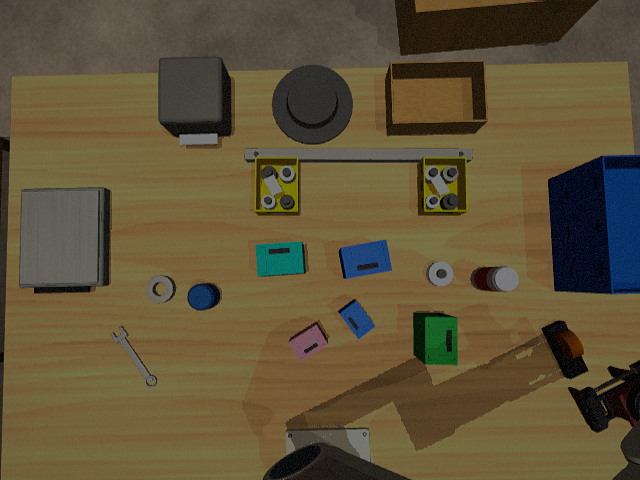

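Candidates: large blue box top (365,259)/scene (311,215); small blue box top (356,318)/scene (356,205); green, pink and turquoise ones are excluded, and the big blue bin at the bench edge (top (600,225)) is far larger than 140 mm. Of the two blue ones, the larger at (365,259) fits. I'll confirm this in a crop and measure.

```bash
python3 - <<'E'
from h import *
s=cv2.imread('pics/s0.png');t=cv2.imread('pics/t0.png')
a=cv2.resize(s[170:260,265:365],(400,360),interpolation=2);b=cv2.resize(t[220:310,315:415],(400,360),interpolation=2)
cv2.imwrite('pics/c0.png',np.hstack([a,b]))
def blob(im,lo,hi,seed):
    m=cv2.inRange(cv2.cvtColor(im,cv2.COLOR_BGR2HSV),lo,hi);m=cv2.morphologyEx(m,cv2.MORPH_CLOSE,np.ones((3,3)))
    for c in cv2.findContours(m,0,2)[0]:
        if cv2.contourArea(c)>100 and cv2.pointPolygonTest(c,seed,False)>=0: return c
for im,n,seed in((s,'scene',(305,205)),(t,'top',(360,259))):
    c=blob(im,(105,120,40),(125,255,255),seed)
    print(n,cv2.contourArea(c),cv2.approxPolyDP(cv2.convexHull(c),3,True)[:,0].tolist(),cv2.minAreaRect(c))
# bright top face in the top view
v=cv2.cvtColor(t,cv2.COLOR_BGR2HSV); 
print(v[259,345:395:6].tolist(), v[240:280:4,360].tolist())
# rail, bystanders
for nm,(u0,w0),z in(('rail front L',(246,160),35),('rail front R',(472,160),35),('yl',(277,186),75),('yr',(443,186),75)):
    print(nm,onz('top',(u0,w0),z).round())
for nm,z,top,sc in(('filter',85,(204,296),(428,300)),('bearing',24,(160,289),(453,356)),('pulley',40,(440,273),(288,181)),('spray',170,(506,279),(271,128)),('turq',140,(281,259),(0,0)),('green',140,(436,338),(0,0)),('smallblue',100,(356,318),(0,0)),('pink',75,(308,341),(0,0))):
    print(nm,onz('top',top,z).round()[:2])
# rail front face bottom check
print(tri((277,355),(246,160)), tri((188,203),(472,152)))
E
```

```text
scene 1259.5 [[306, 184], [332, 202], [332, 235], [318, 245], [288, 196]] ((317.01141357421875, 211.67449951171875), (59.278900146484375, 35.597129821777344), 61.04899978637695)
top 1365.0 [[385, 240], [391, 269], [346, 277], [340, 248]] ((365.6200256347656, 258.6600036621094), (30.857738494873047, 46.59965515136719), 79.69515228271484)
[[107, 195, 123], [107, 193, 123], [107, 202, 120], [108, 191, 120], [107, 196, 120], [108, 192, 121], [106, 210, 119], [106, 206, 120], [20, 120, 119]] [[17, 142, 122], [108, 159, 112], [106, 197, 118], [107, 178, 123], [108, 189, 124], [110, 180, 122], [107, 197, 114], [4, 54, 33], [109, 185, 121], [14, 30, 93]]
rail front L [814. 192.  35.]
rail front R [ 799. -402.   35.]
yl [734. 108.  75.]
yr [ 724. -312.   75.]
filter [462. 292.]
bearing [481. 422.]
pulley [ 505. -304.]
spray [ 487. -420.]
turq [546.  96.]
green [ 353. -262.]
smallblue [400. -80.]
pink [345.  38.]
(array([825.08392886, 194.28858162,   7.02593504]), np.float64(8.740572957093356)) (array([ 815.28631848, -400.32261293,   27.0755646 ]), np.float64(17.632237464284287))
```

View pics/c0.png

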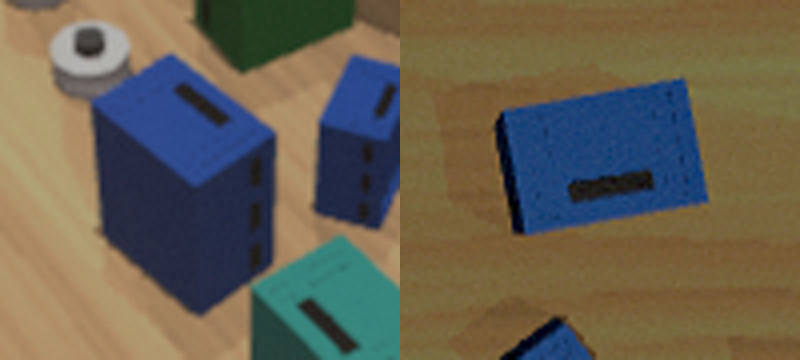

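The crop confirms it: an open blue crate lying on its end wall, slot near the rim on the robot's side, smooth base towards the rail. Its top-face corners are visible in both views. Now I triangulate it.

```bash
python3 - <<'E'
from h import *
T=dict(fl=(341.2,247.5),fr=(385.7,240),nr=(391.7,270.5),nl=(345.5,278.5))
S=dict(fr=(288.7,195),nr=(307.5,183.8),nl=(333.2,203),fl=(313.2,216.2))
P={}
for k in T:
    p,e=tri(S[k],T[k]);P[k]=onz('top',T[k],140);print(k,p.round(1),e.round(1),P[k].round(1))
f=(P['fl']+P['fr'])/2;n=(P['nl']+P['nr'])/2
print('base mid',f,'rim mid',n,'depth',np.linalg.norm(f-n),'w',np.linalg.norm(P['fl']-P['fr']),np.linalg.norm(P['nl']-P['nr']))
w=P['fl']-P['fr']; w2=P['nl']-P['nr'];print('yaw of push dir (deg)',np.degrees(np.arctan2(-w[0],w[1])),np.degrees(np.arctan2(-w2[0],w2[1])))
# rail front edge by gradient in the top image; print column profiles
t=cv2.imread('pics/t0.png');h=cv2.cvtColor(t,cv2.COLOR_BGR2HSV)
top=[];
for u in list(range(308,412,4)):
    s=h[140:175,u,1]; r=np.where(s<70)[0]; top.append((u,140+r.min(),140+r.max()))
print(top[::5])
a=np.array(top); k=np.polyfit(a[:,0],a[:,2]+.5,1)
L,R=[onz('top',(u,np.polyval(k,u)),35) for u in(245.5,473)]
print('edge L,R',L.round(1),R.round(1),'len',np.linalg.norm(L-R),'mid',(L+R)/2,'yaw',np.degrees(np.arctan2(-(L-R)[0],(L-R)[1])))
s=cv2.imread('pics/s0.png');cv2.imwrite('pics/c1.png',cv2.resize(s[185:365,170:340],(680,720)[:2],interpolation=2)[:600])
hy=cv2.inRange(h,(22,150,60),(34,255,255));
for c in cv2.findContours(cv2.morphologyEx(hy,3,np.ones((5,5))),0,2)[0]:
    if cv2.contourArea(c)>800:
        b=cv2.boxPoints(cv2.minAreaRect(c));print('yellow',[onz('top',q,75).round()[:2].tolist() for q in b])
E
```

```text
fl [569.2 -46.6 133.6] 2.6 [569.8 -47.1 140. ]
fr [ 583.8 -152.4  134.9] 4.2 [ 585.1 -153.   140. ]
nr [ 512.  -165.6  129.5] 2.0 [ 512.6 -164.6  140. ]
nl [496.4 -55.5 135.1] 0.0 [496.4 -55.2 140. ]
base mid [ 577.4413301  -100.03616171  140.        ] rim mid [ 504.52164985 -109.93018654  140.        ] depth 73.58784882558851 w 106.95045435591247 110.56994009537736
yaw of push dir (deg) 8.225383656415577 8.446715666974468
[(308, np.int64(140), np.int64(161)), (328, np.int64(149), np.int64(161)), (348, np.int64(149), np.int64(161)), (368, np.int64(149), np.int64(161)), (388, np.int64(149), np.int64(161)), (408, np.int64(149), np.int64(161))]
edge L,R [809.3 193.7  35. ] [ 797.  -404.8   35. ] len 598.5680827861238 mid [ 803.16740657 -105.54368355   35.        ] yaw -1.1730578603496327
yellow [[800.0, -249.0], [797.0, -376.0], [649.0, -369.0], [652.0, -243.0]]
yellow [[811.0, 166.0], [808.0, 51.0], [659.0, 54.0], [662.0, 167.0]]
```

Measured: rim mid ≈ (504,-110,~137), push direction ≈ +8°. The rail's front is at x≈803 with normal ≈ -1°, and its middle is at y≈-105. Heights of 130–135 and width/depth of 110 × 74 agree with the text. Next I move above and behind the rim, with the fingers about 50 mm apart.

>>> servo_tool --plan '[[[-0.14,0.38,0.86,0,0,0,-0.26],[-0.14,0.38,0.86,0,0,0,-0.26],[-0.14,0.38,0.86,0,0,0,-0.26],[-0.14,0.38,0.86,0,0,0,-0.26],[-0.14,0.38,0.86,0,0,0,-0.26]]]'

```text
t: 0.52
ee_pos: [340.5, -392.6, 302.3]
orientation: [-3.1, -0.503, 0.0]
ft_force: [-0.0, 0.4, -0.8]
width: 57.9
grasp_force: 0.0
```

>>> servo_tool --plan '[[[-0.14,0.38,0.86,0,0,0,-0.26],[-0.14,0.38,0.86,0,0,0,-0.26],[-0.14,0.38,0.86,0,0,0,-0.26],[-0.14,0.38,0.86,0,0,0,-0.26],[-0.14,0.38,0.86,0,0,0,-0.26]]]'

```text
t: 0.93
ee_pos: [416.6, -220.5, 302.6]
orientation: [-3.124, -0.327, 0.0]
ft_force: [0.7, -0.7, -0.1]
width: 50.3
grasp_force: 0.0
```

>>> servo_tool --plan '[[[-0.14,0.38,0.86,0,0,0,-0.26],[-0.14,0.38,0.86,0,0,0,-0.26],[-0.14,0.38,0.86,0,0,0,-0.26],[-0.14,0,0,0,0,0,0],[-0.14,0,0,0,0,0,0]]]'

```text
t: 1.35
ee_pos: [462.4, -117.4, 302.5]
orientation: [-3.133, -0.229, 0.001]
ft_force: [-0.3, 0.4, -0.5]
width: 50.0
grasp_force: 0.0
```

```bash
python3 - <<'E'
from h import *
from scipy.spatial.transform import Rotation as R
o=readout.get_obs();print(o['t'],o['ee_pos'],R.from_rotvec(o['orientation']).as_matrix().round(3),o['width'])
grab('wrist','w1.png')
E
```

```text
1.35 [ 462.38036985 -117.4000983   302.46344703] [[ 0.989  0.146 -0.001]
 [ 0.146 -0.989  0.   ]
 [-0.    -0.    -1.   ]] 50.03684734699108
```

View pics/w1.png

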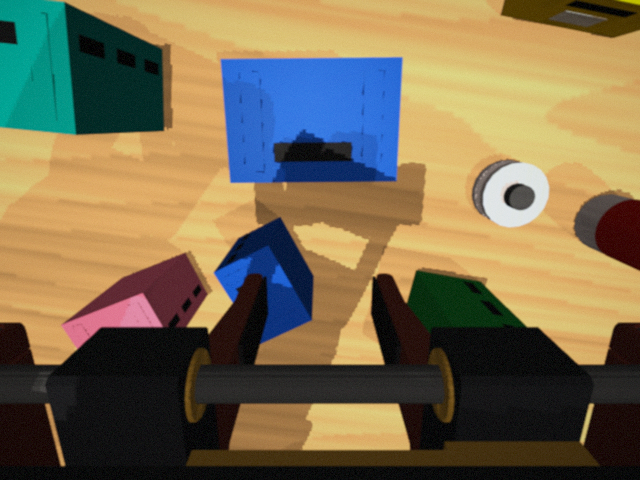

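The wrist view shows the blue crate square to the tool: rim edge (231,183)-(397,180), centred between the fingertips at about col 318. Now I lower the tips to about z = 128 and push slowly.

>>> servo_tool --plan '[[[-0.14,0,0,-0.8,0,0,0],[-0.14,0,0,-0.8,0,0,0],[-0.14,0,0,-0.75,0,0,0],[-0.14,0.25,0.037,0,0,0,0],[-0.14,0.25,0.037,0,0,0,0]]]'

```text
t: 1.82
ee_pos: [481.4, -117.2, 207.9]
orientation: [-3.133, -0.219, 0.006]
ft_force: [0.3, -0.1, 1.4]
width: 50.3
grasp_force: 0.0
```

>>> servo_tool --plan '[[[-0.14,0.1,0.015,0,0,0,0],[-0.14,0.1,0.015,0,0,0,0],[-0.14,0.1,0.015,0,0,0,0],[-0.14,0.1,0.015,0,0,0,0],[-0.14,0.1,0.015,0,0,0,0]]]'

```text
t: 2.23
ee_pos: [502.6, -113.1, 209.6]
orientation: [3.133, 0.223, 0.002]
ft_force: [0.5, -0.5, 0.1]
width: 50.0
grasp_force: 0.2
```

>>> servo_tool --plan '[[[-0.14,0.1,0.015,0,0,0,0],[-0.14,0.1,0.015,0,0,0,0],[-0.14,0.1,0.015,0,0,0,0],[-0.14,0.1,0.015,0,0,0,0],[-0.14,0.1,0.015,0,0,0,0]]]'

```text
t: 2.65
ee_pos: [522.4, -110.0, 208.6]
orientation: [-3.134, -0.223, 0.0]
ft_force: [-0.2, 0.8, -0.1]
width: 50.3
grasp_force: 0.1
```

```bash
python3 - <<'E'
from h import *
s=grab('scene');t=grab('top')
a=cv2.resize(s[150:270,250:410],(640,480));b=cv2.resize(t[200:320,310:430],(480,480))
cv2.imwrite('pics/c2.png',cv2.resize(np.hstack([a,b]),(800,343))[:,:,::-1])
E
```

```text
(no output)
```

View pics/c2.png

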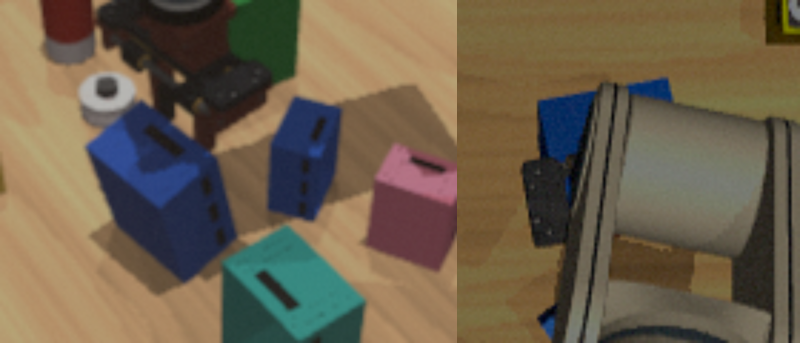

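The crate is tilting about its heel (left panel, crate at (165,190)), about 12° so far. I keep going past the balance point.

>>> servo_tool --plan '[[[-0.14,0.1,0.015,0,0,0,0],[-0.14,0.1,0.015,0,0,0,0],[-0.14,0.1,0.015,0,0,0,0],[-0.14,0.1,0.015,0,0,0,0],[-0.14,0.1,0.015,0,0,0,0]]]'

```text
t: 3.17
ee_pos: [542.5, -107.1, 208.7]
orientation: [3.134, 0.223, 0.0]
ft_force: [0.1, 0.2, -0.1]
width: 50.0
grasp_force: 0.0
```

>>> servo_tool --plan '[[[-0.14,0.1,0.015,0,0,0,0],[-0.14,0.1,0.015,0,0,0,0],[-0.14,0.1,0.015,0,0,0,0],[-0.14,0,0,0,0,0,0],[-0.14,0,0,0,0,0,0]]]'

```text
t: 3.58
ee_pos: [554.1, -105.3, 208.6]
orientation: [-3.134, -0.223, 0.0]
ft_force: [-0.1, 0.5, -0.4]
width: 50.1
grasp_force: 0.0
```

>>> servo_tool --plan '[[[-0.14,0,0,0,0,0,0],[-0.14,0,0,0,0,0,0],[-0.14,0,0,0,0,0,0],[-0.14,-0.3,-0.045,0,0,0,0],[-0.14,-0.3,-0.045,0,0,0,0]]]'

```text
t: 4.0
ee_pos: [530.0, -108.9, 208.7]
orientation: [3.134, 0.223, 0.001]
ft_force: [-0.6, 0.6, -1.1]
width: 50.2
grasp_force: 0.0
```

```bash
python3 - <<'E'
from h import *
s=grab('scene');t=grab('top')
a=s[140:290,190:390];b=t[140:290,300:450]
cv2.imwrite('pics/c3.png',cv2.resize(np.hstack([a,b]),(798,342),interpolation=2)[:,:,::-1])
cv2.imwrite('pics/s3.png',s[:,:,::-1]);cv2.imwrite('pics/t3.png',t[:,:,::-1])
E
```

```text
(no output)
```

View pics/c3.png

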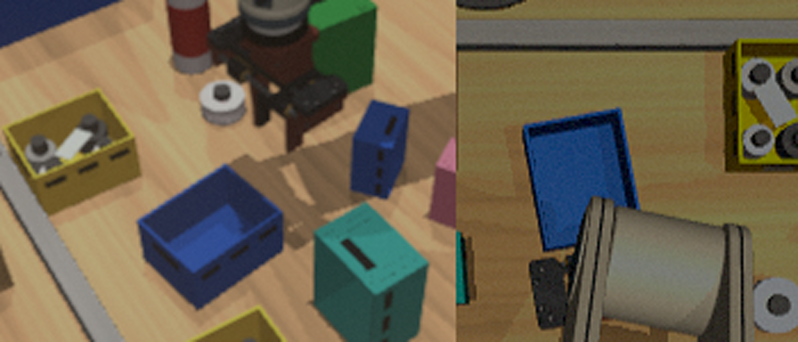

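It stands upright (top crop: far rim (524,125)-(622,110), near-left corner (545,250)). I convert those to positions.

```bash
python3 - <<'E'
from h import *
q=[(x/2.28-200+300,y/2.28+140) for x,y in((524,125),(622,110),(545,250))]
P=[onz('top',a,75)[:2] for a in q];print(np.round(P,1))
fl,fr,nl=P;d=fl-fr;e=fl-nl;print(np.hypot(*d),np.hypot(*e),np.degrees([np.arctan2(-d[0],d[1]),np.arctan2(e[1],e[0])]))
n=nl+(fr-fl)/2;print('near mid',n,'far mid',(fl+fr)/2,'tri',tri((141/2.28+190,220/2.28+140),q[1]))
E
```

```text
[[ 708.5  -25.1]
 [ 722.7 -134.3]
 [ 569.   -44.6]]
110.1380604059247 140.86475552275678 [7.41314114 7.98443937]
near mid [576.07264841 -99.24715606] far mid [715.57183696 -79.68045627] tri (array([ 721.75933215, -133.46536215,   64.48349634]), np.float64(7.117104198462143))
```

Near wall mid is (576,-99), yaw 7.7°, size 110 × 141. I open the fingers to 70 mm and lower them behind the near wall. Then I push with both fingers while turning about -9° to square it to the rail.

>>> servo_tool --plan '[[[-0.6,0,0.05,-0.8,0,0,0],[-0.6,0,0,-0.8,0,0,0],[-0.6,0,0,-0.8,0,0,0],[-0.6,0,0,0,0,0,0],[-0.6,0.2,0.03,0,0,0,0]]]'

```text
t: 4.52
ee_pos: [536.4, -105.5, 111.4]
orientation: [-3.132, -0.222, 0.008]
ft_force: [-0.4, -0.4, 0.5]
width: 70.0
grasp_force: 0.0
```

>>> servo_tool --plan '[[[-0.6,0.2,0.03,0,0,0,0],[-0.6,0.2,0.03,0,0,0,0],[-0.6,0.2,0.03,0,0,0,0],[-0.6,0.1,0.015,0,0,0,0],[-0.6,0.1,0.015,0,0,0,0]]]'

```text
t: 4.93
ee_pos: [570.6, -100.8, 113.7]
orientation: [3.133, 0.223, 0.0]
ft_force: [-4.3, -0.1, 3.1]
width: 70.1
grasp_force: 2.0
```

>>> servo_tool --plan '[[[-0.6,0.1,0.01,0,0,0,-0.12],[-0.6,0.1,0.01,0,0,0,-0.12],[-0.6,0.1,0.01,0,0,0,-0.12],[-0.6,0.1,0.01,0,0,0,-0.12],[-0.6,0.1,0.01,0,0,0,-0.12]]]'

```text
t: 5.35
ee_pos: [590.2, -98.9, 112.6]
orientation: [-3.138, -0.139, 0.001]
ft_force: [-3.4, 0.8, 3.4]
width: 70.3
grasp_force: 1.8
```

>>> servo_tool --plan '[[[-0.6,0.1,0,0,0,0,-0.12],[-0.6,0.1,0,0,0,0,-0.12],[-0.6,0.1,0,0,0,0,-0.12],[-0.6,0.1,0,0,0,0,-0.12],[-0.6,0.1,0,0,0,0,-0.12]]]'

```text
t: 5.77
ee_pos: [610.5, -98.9, 112.6]
orientation: [-3.141, -0.057, -0.0]
ft_force: [-2.1, 0.1, 1.5]
width: 70.7
grasp_force: 1.4
```

>>> servo_tool --plan '[[[-0.6,0.1,0,0,0,0,-0.12],[-0.6,0.1,0,0,0,0,-0.12],[-0.6,0.1,0,0,0,0,-0.12],[-0.6,0.1,0,0,0,0,-0.12],[-0.6,0.1,0,0,0,0,-0.12]]]'

```text
t: 6.18
ee_pos: [630.5, -99.0, 112.6]
orientation: [3.141, -0.026, 0.0]
ft_force: [-1.8, 0.5, 0.0]
width: 70.3
grasp_force: 1.0
```

```bash
python3 - <<'E'
from h import *
from scipy.spatial.transform import Rotation as R
o=readout.get_obs();m=R.from_rotvec(o['orientation']).as_matrix();print(o['t'],o['ee_pos'],'yaw',np.degrees(np.arctan2(m[1,0],m[0,0])),o['ft_force'])
t=grab('top','t4.png')
cv2.imwrite('pics/c4.png',cv2.resize(t[140:260,310:450],(700,600),interpolation=2)[:,:,::-1])
E
```

```text
6.1833 [630.49201517 -98.95493768 112.61868603] yaw -0.937832745802171 [-1.76861819  0.52997069  0.01257568]
```

View pics/c4.png

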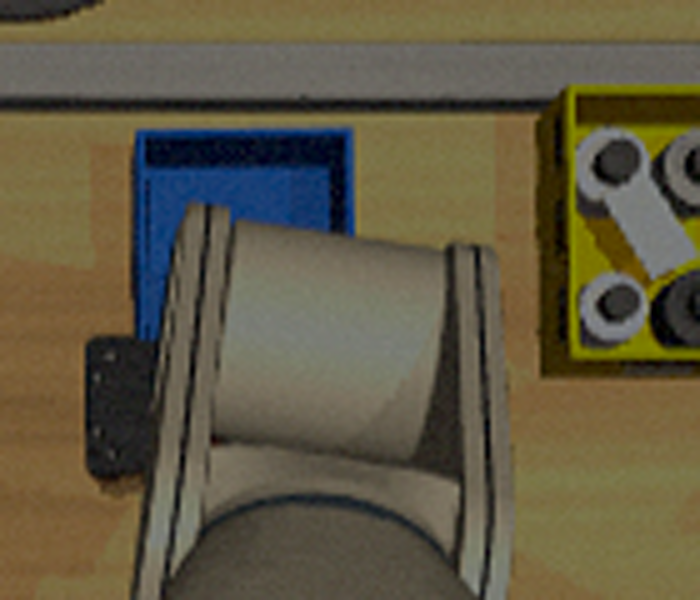

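The crate is square to the rail (far rim row about 130, level with the rail's face at row 105). I push on until the force rises.

>>> servo_tool --plan '[[[-0.6,0.1,0,0,0,0,0],[-0.6,0.1,0,0,0,0,0],[-0.6,0.1,0,0,0,0,0],[-0.6,0.05,0,0,0,0,0],[-0.6,0.05,0,0,0,0,0]]]'

```text
t: 6.65
ee_pos: [646.2, -98.9, 112.7]
orientation: [3.142, -0.024, -0.001]
ft_force: [-3.1, -0.2, 2.9]
width: 70.6
grasp_force: 1.7
```

>>> servo_tool --plan '[[[-0.6,0.05,0,0,0,0,0],[-0.6,0.03,0,0,0,0,0],[-0.6,0.03,0,0,0,0,0]]]'

```text
t: 6.9
ee_pos: [650.4, -98.9, 112.7]
orientation: [-3.141, 0.024, 0.0]
ft_force: [-2.4, -0.2, 2.4]
width: 70.3
grasp_force: 1.4
```

>>> servo_tool --plan '[[[-0.6,0.03,0,0,0,0,0],[-0.6,0.03,0,0,0,0,0],[-0.6,0,0,0,0,0,0]]]'

```text
t: 7.15
ee_pos: [653.2, -98.9, 112.7]
orientation: [3.141, -0.024, 0.001]
ft_force: [-0.7, -0.2, 0.8]
width: 70.5
grasp_force: 0.5
```

>>> servo_tool --plan '[[[-0.6,0.03,0,0,0,0,0],[-0.6,0.03,0,0,0,0,0],[-0.6,0,0,0,0,0,0]]]'

```text
t: 7.4
ee_pos: [655.5, -98.9, 112.7]
orientation: [3.141, -0.024, 0.001]
ft_force: [-0.4, 0.7, 0.6]
width: 70.5
grasp_force: 0.6
```

No rail contact yet; I continue in small steps.

>>> servo_tool --plan '[[[-0.6,0.03,0,0,0,0,0],[-0.6,0.03,0,0,0,0,0],[-0.6,0.03,0,0,0,0,0]]]'

```text
t: 7.65
ee_pos: [656.3, -98.9, 112.7]
orientation: [-3.141, 0.024, 0.011]
ft_force: [-17.9, -1.1, 14.9]
width: 70.2
grasp_force: 8.9
```

>>> servo_tool --plan '[[[-0.6,0.03,0,0,0,0,0],[-0.6,0.03,0,0,0,0,0]]]'

```text
t: 7.82
ee_pos: [656.5, -98.9, 112.7]
orientation: [-3.141, 0.024, 0.019]
ft_force: [-27.0, -0.9, 23.4]
width: 70.3
grasp_force: 13.4
```

Firm contact with the rail (27 N). I back off and check.

>>> servo_tool --plan '[[[-0.6,-0.1,0,0,0,0,0],[-0.6,-0.3,0,0,0,0,0],[-0.6,-0.6,0,0,0,0,0],[-0.6,-0.5,0,0.6,0,0,0],[-0.6,-0.3,0,0.8,0,0,0]]]'

```text
t: 8.23
ee_pos: [585.9, -98.5, 166.4]
orientation: [-3.14, 0.024, 0.01]
ft_force: [0.6, -0.8, 0.9]
width: 70.1
grasp_force: 0.0
```

>>> servo_tool --plan '[[[-0.6,-0.3,0,0.8,0,0,0],[-0.6,-0.5,0,0.8,0,0,0],[-0.6,-0.5,0,0.8,0,0,0],[-0.6,-0.9,0,0,0,0,0],[-0.6,-0.9,0,0,0,0,0]]]'

```text
t: 8.65
ee_pos: [466.3, -99.3, 267.1]
orientation: [3.14, -0.023, 0.011]
ft_force: [0.1, -0.5, -0.6]
width: 70.2
grasp_force: 0.0
```

```bash
python3 - <<'E'
from h import *
t=grab('top','t5.png');s=grab('scene','s5.png')
a=cv2.resize(t[140:240,315:415],(400,400),interpolation=2);b=cv2.resize(s[190:320,190:320],(400,400),interpolation=2)
cv2.imwrite('pics/c5.png',np.hstack([a,b])[:,:,::-1])
E
```

```text
(no output)
```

View pics/c5.png

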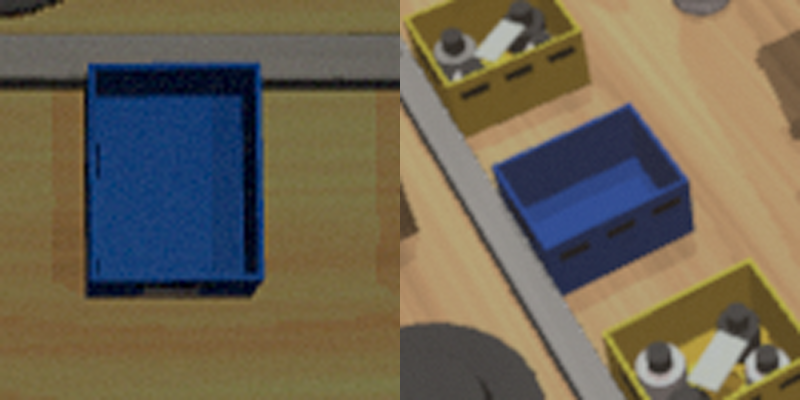

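The crate stands flat and square against the rail (top crop: far rim row about 66, both corners level; scene crop: far wall flush along the rail). The yellow crates look unmoved and the gripper is clear, so I hand in.

```bash
python3 -c "
from h import *
print(close_job())"
```

```text
the job is handed in; nothing more can be done
None
```

The blue crate was tipped back onto its base and pushed square against the rail between the yellow crates; the last images show it flush, with the gripper clear, and the job is handed in (no verdict was returned).

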